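# Wedge a rocking block heater

### The job

The bench heater rocks because one of its screw feet is too short: with the fingertips, push the wedge under that foot, thin end first, until the heater stands level and no longer rocks when you press its corner above the foot. Finish while still pressing down on that corner pad with a fingertip, with about 10 newtons. Do not lift the wedge or the heater, do not shove the heater along the bench, and leave the other things where they are.

Things in the scene. Friction and masses are not known exactly. Their poses are not given: they have to be found in the camera images.
- heater: Low white dry-block heater, 230 (x) x 190 (y) mm, about 2 kg, free on four black disc feet (22 mm wide, at x +-90, y +-70 mm). Its underside is 24 mm, its top 74 mm over the bench. Origin: middle of its footprint at bench level; z up; the -x side has a dark display. It rests level on three feet; 2 to 3 N on the corner over the short foot tips it 0.04 to 0.09 rad; let go, it tips back.
- short_foot (a point): Bench-level point straight below the middle of the short foot, at x -90, y +70 mm in the heater's frame, turning with it. That foot is screwed in too far and hangs 5 to 10 mm over the bench with the heater level, differently each time, and no reading gives it. A snug wedge stops the rocking; pushed on further it jacks the corner up.
- corner_pad: The square black rubber pad, 46 x 46 x 3 mm, on the heater's top corner straight above the short foot (three like it lie on the other corners). Its origin and axes are those of the heater; use pad_top for its place.
- pad_top (a point): Middle of the top face of the corner pad over the short foot, 77 mm over the bench while the heater is level.
- wedge: Loose grey plastic wedge, 110 (x) x 48 (y) mm, 60 g, lying flat; origin: centre of its underside. 2 mm high at the thin end (x +55 mm), rising evenly to 18 mm at the upright thick end (x -55 mm). Thin end 4 to 44 mm short of the short foot, pointing along the heater's +x within 0.2 rad and 10 mm. Alone it slides at under 1 N, jammed under the foot it takes 3 to 5 N; friction keeps it in.
- jar_a: Bystander: small closed specimen jar, 48 mm wide, 55 mm high, in front of the heater beside the wedge; origin under its middle.
- jar_b: Bystander: closed specimen jar, 56 mm wide, 62 mm high, beside the heater; origin under its middle.
- dish: Bystander: flat lidded dish, 86 mm wide, 17 mm high; origin under its middle.
- tip_box: Bystander: cream lidded box, 104 x 74 x 53 mm; origin under its middle.
- driver: Bystander: screwdriver, 190 mm long, lying along its x axis.
- slab: Bystander: flat black rubber block, 55 x 55 x 14 mm; origin under its middle.
Not all that is in view belongs to the job. Of the things like the wedge, leave any that is brown, purple or red; of the rest the smaller one is meant.

How it is judged:
At the end, for the whole second after the job is handed in: While a finger presses the pad over the short foot with more than 4 N, the heater stands level to 0.015 rad, the wedge bears at least 1 N of it with its middle within 60 mm of the short foot's middle, and both are at rest (contact force between the fingers and corner_pad above 4 N and angle between heater's own z axis and vertical below 0.015 rad and contact force between wedge and heater above 1 N and horizontal distance between wedge and short_foot below 0.06 m and linear speed of each of heater, wedge below 0.01 m/s); the arm keeps its last pose, push and grip.
It fails at once if the wedge is lifted (middle of its underside over 15 mm) or stood on edge (height (world z) of wedge above 0.015 m or angle between wedge's own z axis and vertical above 0.4 rad).
It fails at once if the heater is lifted (12 mm) or tipped beyond 0.15 rad (height (world z) of heater above 0.012 m or angle between heater's own z axis and vertical above 0.15 rad).
It fails at once if the heater is shoved more than 40 mm (distance of heater from where it was at the start of the episode above 0.04 m).
It fails at once if another thing is moved more than 40 mm (distance of any of jar_a, jar_b, dish, tip_box, driver, slab from where it was at the start of the episode above 0.04 m).
It also fails if it takes over 51 s, if anything falls off the work surface, if the arm or the gripper's body presses on something with over 40 N, if the wrist force passes 120 N, or if a joint passes its speed limit or range.

### The arm

A 6-joint arm with a two-finger parallel gripper is mounted at the origin on the work surface. World frame = base frame: x ahead of the robot, y to its left, z up, the work surface at z = 0. Lengths are in m, angles in rad, forces in N, time in s.
With the tool pointing down it reaches from about 0.25 to 0.775 m from the base axis. Payload 4 kg.
Tool frame: the origin (TCP) lies at the centre of the arm's flange, where the gripper is bolted on; the fingertips stand 199 mm ahead of it and the grasp point (between the pads) lies 180 mm ahead of it; z points along the fingers, y is the line along which they close (so a half turn about z gives the same grasp; the last joint's range is limited). The gripper opens to 94 mm and grips with 3 to 60 N. Pads are 16 mm wide; open, the fingers measure 119 mm over their backs; the gripper's body (75 mm by 177 mm) begins 78 mm behind the grasp point.
Start: joints at [-0.103, 0.087, 1.371, -0, 1.684, -0.103], TCP at [0.55, -0, 0.405] pointing down, gripper open.
Joint ranges: [-3.1, 3.1], [-0.76, 2.03], [0.27, 2.55], [-1.08, 4.22], [0.17, 2.65], [-2.57, 2.57]. Speed limits (rad/s): [2.79, 2.79, 3.14, 3.14, 3.14, 3.14].

### API

Orientations are given as [roll, pitch, yaw] about the fixed x, y, z axes, in that order (R = Rz(yaw) Ry(pitch) Rx(roll)).
In Python, from bench import robot, eyes, models gives the robot as it stands.
- The arm moves only by the tool step_arm, never from a script. Its argument "commands" is a list that holds one entry, the list of rows, each a list of 7 numbers: the shift along the tool's x, y, z in mm, then the turn, a rotation vector about the tool's x, y, z in rad, then the finger opening in mm, from 0 to 94. In form: [[[tx, ty, tz, wx, wy, wz, gripper], ...]]. A call has 1 to 20 rows; each row shifts and turns the commanded pose from where the row before left it, along the tool's axes as they then stand; what a row does not reach is not made up. A row lasts 1/8 s, in which the tool goes at most 62.5 mm and 10.7 degrees, less where a joint would pass 70% of its speed; a pose out of reach is approached as far as the arm can. A call is refused whole if a number of a shift passes 62.5 or a number of a turn 0.188, either way. A call with a gripper value outside its range is refused whole. The fingers move at their own pace and stop on an object; the grip force is fixed at half the most. Time passes only in rows, so rows that do not move let the fingers close. It gives the time, the measured TCP pose, the force, the opening and the grip force at its end, in the units of the state.
- robot.get_obs(): the state, without advancing time (a new reading comes with each control period).
- eyes.snapshot(name): name is "scene" or "side" or "wrist"; returns a dict with "color" (400x640x3 uint8, red, green, blue), "camera_matrix" (3x3 intrinsics, pixels), "eye" and "rotation" of the camera in the world; the wrist camera has in their place "tool_from_camera" (4x4, takes a point from camera to tool coordinates, whose origin is the TCP and whose axes are the flange's). Camera axes: x right, y up, looking along -z (the intrinsics and any distortion apply to the point x, -y, -z); pixel columns grow to the right and rows downward; lengths in m; the calibration is good to about 2 mm. A picture is of the moment at which its call begins: read the wrist's pose just before it. There is no depth.
- robot.close_job(): hands the job in; it is judged then, once.
Trained networks look in a picture, given as the dict that the camera call returned (one of the last four; its "shot" number tells which), for a name from the list of things; names that differ only in an ending like _2 or _b are one class to them, and where a whole thing is asked for, a point or a joint stands for the part that bears it (a point fixed in the world has none). Each returns a list of dicts, best first, with "confidence" (0 to 1); they miss things now and then, are a little off and sometimes report something else, mostly with a low value. They report only what shows in the picture. A call takes as long as a camera call. They do not tell look-alikes from the thing itself.
- models.masks_of(picture, query): "mask" (400x640 bool, what is visible of it) and "xy" ([column, row] in pixels, amid what is visible of it).
- models.tip_of(picture, query): "xy" ([column, row] in pixels: a listed point, or the origin of a listed thing).
The state is a dict: "time": time; "joint_positions": joint angles; "qvel": joint speeds; "joint_torque": joint torques, N m; "tool_pos": TCP position; "ee_rot": TCP orientation; "wrist_force": force on the tool from outside, world axes, zero at the start; "wrist_torque": the same for the moment, N m; "width": finger opening in m; "finger_force": force on a finger pad.
Only numpy, scipy, OpenCV 4.12 (cv2) and the standard library are available. Lean on these libraries where they do the work, as an engineer would, in place of code of your own. Each camera call takes 0.05 s, during which the arm holds its last target. There are 200 camera calls.

## Working session

There is one attempt and no reset: what is moved stays moved. The work goes in short steps, Python scripts to look and compute and a tool call to move; the robot and the scene stay as the last step left them, time stands still between calls to the robot, and variables do not carry over. Pictures are saved under pics/ and viewed, at most 10 in all, crops included, and the job is handed in when it is done.

Besides the shell and the picture viewer there is one more tool, called after "Request:" in YAML: its name, and indented under it one key for each argument. step_arm: Moves the arm, as the interface text tells. Its arguments: {"type":"object","properties":{"commands":{"type":"array"}},"required":["commands"]}

```bash
mkdir -p pics; ls; cat > h.py <<'E'
import numpy as np, cv2
from bench import robot, eyes, models
from scipy.spatial.transform import Rotation as Ro
def snap(n):
    o=robot.get_obs(); p=eyes.snapshot(n)
    if n=="wrist":
        r=np.array(o["ee_rot"]); R=Ro.from_euler("xyz",r).as_matrix() if r.size==3 else (r if r.shape==(3,3) else None)
        T=np.array(p["tool_from_camera"]); p["eye"]=R@T[:3,3]+np.array(o["tool_pos"]); p["rotation"]=R@T[:3,:3]
    return p
def ray(p,xy,z):
    K=np.array(p["camera_matrix"]); d=p.get("distortion")
    u=cv2.undistortPoints(np.array([[xy]],float),K,None if d is None else np.array(d))[0,0]
    w=np.array(p["rotation"])@np.array([u[0],-u[1],-1]); e=np.array(p["eye"])
    return e+w*(z-e[2])/w[2]
def proj(p,P):
    c=np.array(p["rotation"]).T@(np.array(P)-np.array(p["eye"])); K=np.array(p["camera_matrix"])
    d=p.get("distortion")
    return cv2.projectPoints(np.array([[c[0],-c[1],-c[2]]]),np.zeros(3),np.zeros(3),K,None if d is None else np.array(d))[0][0,0]
def save(p,f): cv2.imwrite("pics/"+f,cv2.cvtColor(p["color"],cv2.COLOR_RGB2BGR))
E
python3 - <<'E'
from h import *
o=robot.get_obs(); print({k:np.round(v,3) for k,v in o.items()})
for n in ["scene","side"]:
    p=snap(n); save(p,n+"0.png"); print(n,[k for k in p],np.round(p["eye"],3))
    for q,z in [("heater",0),("short_foot",0),("pad_top",.077),("wedge",0),("jar_a",0),("jar_b",0),("slab",0),("driver",0),("dish",0),("tip_box",0)]:
        for t in models.tip_of(p,q)[:4]:
            print(q,np.round(t["xy"]),round(t["confidence"],2),np.round(ray(p,t["xy"],z),3))
E
```

```text
pics
{'time': np.float64(0.0), 'joint_positions': array([-0.103,  0.088,  1.372, -0.   ,  1.684, -0.103]), 'qvel': array([-0.   ,  0.001, -0.   , -0.001,  0.001,  0.001]), 'joint_torque': array([ 1.0000e-03, -3.4018e+01, -3.0242e+01,  7.2000e-02,  3.3000e-02,
       -0.0000e+00]), 'tool_pos': array([0.55 , 0.   , 0.404]), 'ee_rot': array([-3.139, -0.   ,  1.571]), 'wrist_force': array([ 0.296, -0.467, -0.338]), 'wrist_torque': array([-0.032, -0.064,  0.005]), 'finger_force': np.float64(0.0), 'width': np.float64(0.094)}
scene ['color', 'camera_matrix', 'eye', 'rotation', 'shot'] [ 1.564 -0.317  0.965]Traceback (most recent call last):
  File "<stdin>", line 7, in <module>
  File "h.py", line 14, in ray
    return e+w*(z-e[2])/w[2]
                        ~^^^
IndexError: invalid index to scalar variable.
```

```bash
sed -i 's/^def ray/def RM(r):\n    r=np.array(r); return Ro.from_euler("xyz",r).as_matrix() if r.size==3 else r\ndef ray/; s/np.array(p\["rotation"\])/RM(p["rotation"])/' h.py
python3 - <<'E'
from h import *
for n in ["scene","side"]:
    p=snap(n); save(p,n+"0.png"); print(n,np.round(p["eye"],3),p["rotation"])
    for q,z in [("heater",0),("short_foot",0),("pad_top",.077),("wedge",0),("jar_a",0),("slab",0),("driver",0),("dish",0),("tip_box",0)]:
        for t in models.tip_of(p,q)[:4]:
            print(q,np.round(t["xy"]),round(t["confidence"],2),np.round(ray(p,t["xy"],z),3))
E
```

```text
scene [ 1.564 -0.317  0.965] [ 0.90409807 -0.00835195  1.21895334]
heater [300. 260.] 0.84 [ 0.659 -0.052  0.   ]
short_foot [372. 197.] 0.63 [0.46  0.268 0.   ]
short_foot [335. 241.] 0.61 [0.622 0.07  0.   ]
pad_top [332. 223.] 0.56 [0.623 0.06  0.077]
pad_top [297. 262.] 0.18 [ 0.737 -0.083  0.077]
wedge [354. 165.] 0.96 [0.259 0.288 0.   ]
wedge [319. 186.] 0.87 [0.339 0.121 0.   ]
wedge [392. 264.] 0.85 [0.762 0.19  0.   ]
wedge [268. 197.] 0.74 [ 0.342 -0.066 -0.   ]
jar_a [222. 262.] 0.64 [ 0.59  -0.267  0.   ]
jar_a [300. 220.] 0.6 [ 0.492 -0.     0.   ]
slab [375. 194.] 0.56 [0.447 0.284 0.   ]
driver [446. 203.] 0.55 [0.575 0.489 0.   ]
driver [301. 260.] 0.43 [ 0.661 -0.051  0.   ]
driver [334. 221.] 0.27 [ 0.535  0.101 -0.   ]
dish [403. 206.] 0.78 [ 0.538  0.345 -0.   ]
tip_box [189. 238.] 0.95 [ 0.46  -0.343  0.   ]
tip_box [221. 259.] 0.34 [ 0.579 -0.267  0.   ]
side [0.471 1.014 0.687] [ 0.99607366  0.00807488 -3.10411472]
heater [276. 193.] 0.57 [ 0.659 -0.062  0.   ]
short_foot [287. 214.] 0.64 [0.613 0.051 0.   ]
pad_top [286. 191.] 0.56 [0.611 0.05  0.077]
wedge [432. 279.] 0.93 [0.251 0.298 0.   ]
wedge [389. 232.] 0.92 [0.332 0.124 0.   ]
wedge [229. 247.] 0.92 [0.744 0.198 0.   ]
wedge [315. 226.] 0.81 [0.532 0.101 0.   ]
jar_a [276. 194.] 0.75 [ 0.659 -0.054  0.   ]
jar_a [303. 165.] 0.58 [ 0.589 -0.242  0.   ]
jar_a [330. 208.] 0.56 [0.492 0.016 0.   ]
slab [342. 272.] 0.84 [0.458 0.279 0.   ]
driver [283. 346.] 0.8 [0.572 0.49  0.   ]
dish [310. 294.] 0.8 [0.529 0.353 0.   ]
dish [306. 163.] 0.57 [ 0.581 -0.254  0.   ]
tip_box [343. 150.] 0.58 [ 0.454 -0.353  0.   ]
```

View pics/scene0.png

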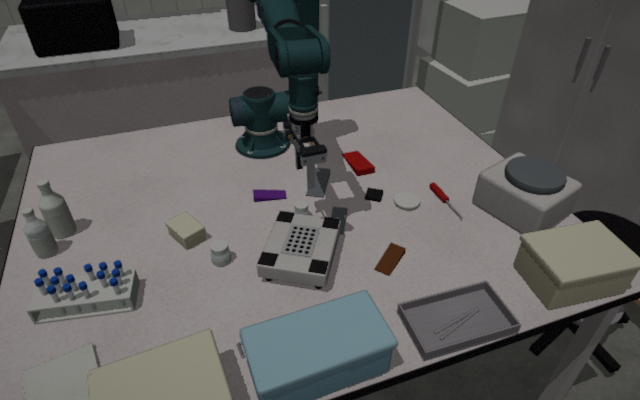

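View pics/side0.png

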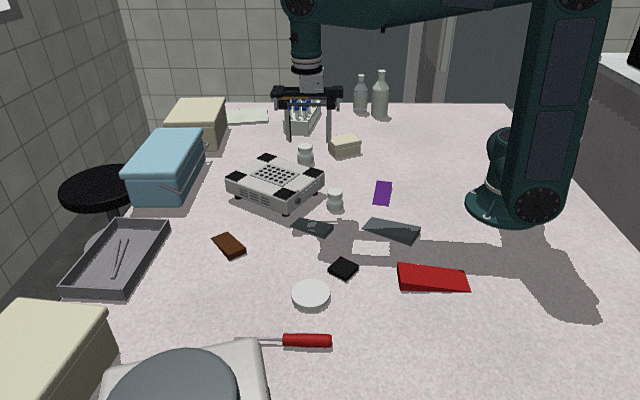

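Things like the wedge, in the side picture: small grey (312,228), large grey (391,231), purple (382,193), red (433,277) and brown (228,245). I choose the small grey one at (312,228), which lies in front of the heater's display corner. Next I check it with the wrist camera.

```bash
python3 - <<'E'
from h import *
p=snap("wrist"); save(p,"w0.png")
s=snap("side"); cv2.imwrite("pics/crop.png",cv2.resize(cv2.cvtColor(s["color"][150:270,200:440],cv2.COLOR_RGB2BGR),None,fx=3,fy=3,interpolation=cv2.INTER_CUBIC))
for q,z in [("heater",0),("short_foot",0),("pad_top",.077),("wedge",0),("jar_a",0)]:
    for t in models.tip_of(p,q)[:4]:
        print(q,np.round(t["xy"]),round(t["confidence"],2),np.round(ray(p,t["xy"],z),3))
np.save("wc.npy",[0])
for n in (s,):
  for m in models.masks_of(n,"wedge"):
    c,_=cv2.findContours(m["mask"].astype(np.uint8),0,2); c=max(c,key=cv2.contourArea); b=cv2.boxPoints(cv2.minAreaRect(c)); print(np.round(m["xy"]),np.round(m["confidence"],2),[np.round(ray(n,x,.005)[:2],3).tolist() for x in b])
E
```

```text
heater [418. 217.] 0.74 [ 0.662 -0.051  0.   ]
short_foot [418. 217.] 0.55 [ 0.662 -0.05   0.   ]
pad_top [400. 128.] 0.83 [0.618 0.057 0.077]
wedge [107.  58.] 0.76 [0.331 0.121 0.   ]
wedge [137. 223.] 0.65 [ 0.337 -0.058  0.   ]
wedge [311.  71.] 0.63 [0.54  0.108 0.   ]
jar_a [259. 171.] 0.91 [0.481 0.003 0.   ]
[393. 230.] 0.8 [[0.407, 0.137], [0.39, 0.05], [0.249, 0.109], [0.273, 0.189]]
[428. 276.] 0.7 [[0.341, 0.338], [0.325, 0.246], [0.153, 0.264], [0.181, 0.354]]
[230. 247.] 0.63 [[0.797, 0.172], [0.768, 0.113], [0.69, 0.217], [0.72, 0.268]]
[317. 222.] 0.62 [[0.594, 0.133], [0.592, 0.065], [0.482, 0.1], [0.489, 0.164]]
[385. 190.] 0.6 [[0.37, -0.001], [0.35, -0.138], [0.302, -0.125], [0.326, 0.011]]
```

View pics/w0.png

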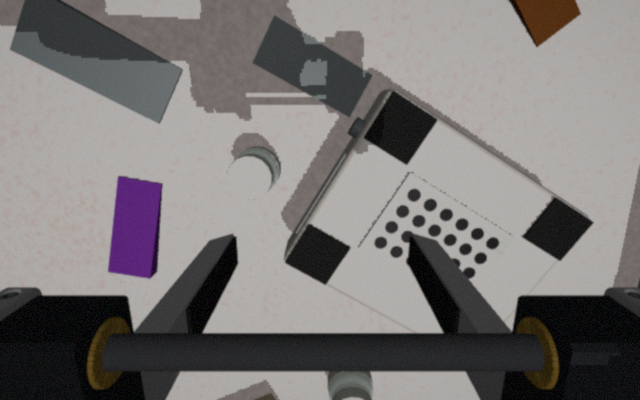

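View pics/crop.png

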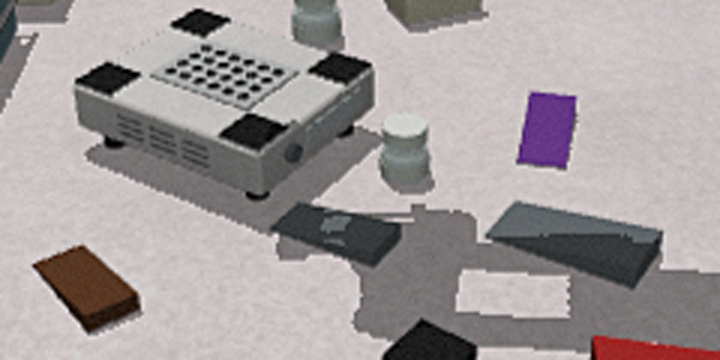

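The crop confirms it: the small grey wedge's thick end is at wrist pixels (277,15)-(253,63) and its thin end at (370,73)-(350,115), facing the display-side corner pad at (400,127). Now I compute the poses from these pixels.

```bash
python3 - <<'E'
from h import *
p=snap("wrist")
P=[ray(p,x,.077)[:2] for x in [(400,127),(318,254),(557,230)]]
print(np.round(P,4)); 
d=P[2]-P[0]; e=P[0]-P[1]; print("len x,y",np.hypot(*d),np.hypot(*e),"yaw",np.arctan2(d[1],d[0]),np.arctan2(e[1],e[0])-np.pi/2)
tk=[ray(p,x,.018)[:2] for x in [(277,15),(253,63)]]; tn=[ray(p,x,.002)[:2] for x in [(370,73),(350,115)]]
print(np.round(tk,4),np.round(tn,4)); a=np.mean(tk,0);b=np.mean(tn,0); print("thick",a,"thin",b,np.hypot(*(b-a)),"yaw",np.arctan2(*(b-a)[::-1]))
print(p["tool_from_camera"])
print("jar_b",[np.round(ray(p,t["xy"],0),3) for t in models.tip_of(p,"jar_b")])
E
```

```text
[[ 0.6177  0.0575]
 [ 0.5467 -0.0612]
 [ 0.77   -0.037 ]]
len x,y 0.17924877909192513 0.13824517684662344 yaw -0.5553189129883047 -0.5389455398124108
[[0.5082 0.157 ]
 [0.4833 0.1145]] [[0.5999 0.1064]
 [0.5803 0.0645]]
thick [0.49572171 0.13576727] thin [0.59009334 0.08544888] 0.10694833810577015 yaw -0.4898488715111747
[[-3.47926239e-06  9.62315234e-01  2.71936373e-01  8.02317324e-02]
 [ 9.99998078e-01  5.36448120e-04 -1.88556219e-03  3.61973489e-04]
 [-1.96038498e-03  2.71935844e-01 -9.62313386e-01  1.81510723e-02]
 [ 0.00000000e+00  0.00000000e+00  0.00000000e+00  1.00000000e+00]]
jar_b [array([ 0.586, -0.271,  0.   ]), array([0.484, 0.006, 0.   ])]
```

Request:
step_arm:
  commands:
    - [[38,-21,0,0,0,0,18],[38,-21,0,0,0,0,18],[38,-21,0,0,0,0,18],[38,-21,0,0,0,0,18],[0,0,20,0,0,-0.17,18],[0,0,20,0,0,-0.17,18],[0,0,20,0,0,-0.17,18],[0,0,20,0,0,-0.17,18],[0,0,20,0,0,-0.17,18],[0,0,0,0,0,-0.17,18],[0,0,0,0,0,0,18]]

```text
time: 2.98
tool_pos: [0.466, 0.152, 0.3045]
ee_rot: [-3.141, -0.0, 2.589]
wrist_force: [0.2, 0.0, -0.0]
width: 0.018
finger_force: 0.0
```

```bash
python3 - <<'E'
from h import *
o=robot.get_obs(); print(o["time"],o["tool_pos"],o["ee_rot"],o["wrist_force"],o["width"])
p=snap("wrist"); save(p,"w1.png")
for q,z in [("short_foot",0),("pad_top",.077),("wedge",0)]:
    for t in models.tip_of(p,q)[:3]:
        print(q,np.round(t["xy"]),round(t["confidence"],2),np.round(ray(p,t["xy"],z),3))
t=np.array(o["tool_pos"]); print(proj(p,[t[0],t[1],.005]),proj(p,[.6177,.0575,.077]),proj(p,[.4957,.1358,.018]))
E
```

```text
2.975 [0.46597323 0.15199546 0.3045002 ] [-3.14138832e+00 -1.85851593e-04  2.58883100e+00] [ 0.18425669  0.00652956 -0.01829183] 0.017997690486684672
short_foot [323. 370.] 0.83 [0.616 0.061 0.   ]
wedge [190.  75.] 0.74 [0.331 0.118 0.   ]
wedge [ 26. 198.] 0.72 [ 0.336 -0.06  -0.   ]
wedge [326. 290.] 0.59 [0.542 0.11  0.   ]
[320.98857515 198.85918153] [320.01773038 447.88347998] [323.22458736 242.96417916]
```

View pics/w1.png

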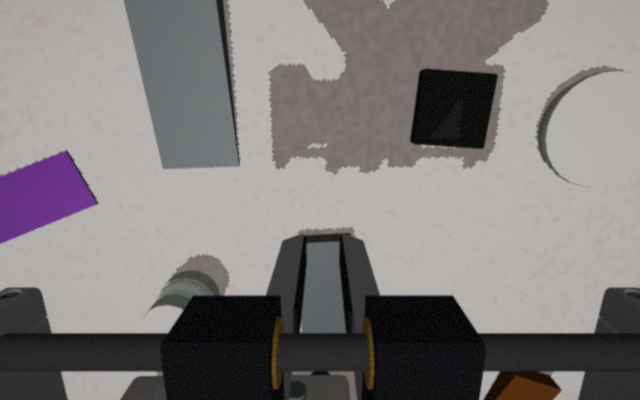

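The picture shows the fingers straddling the wedge's line: its grey face is visible between them at (322,270). The foot is estimated at (323,370), so we are lined up. I go down and push.

Request:
step_arm:
  commands:
    - [[0,0,25,0,0,0,18],[0,0,25,0,0,0,18],[0,0,25,0,0,0,18],[0,0,24,0,0,0,18],[-6,0,0,0,0,0,18],[-6,0,0,0,0,0,18],[-6,0,0,0,0,0,18],[-5,0,0,0,0,0,18],[-5,0,0,0,0,0,18],[-5,0,0,0,0,0,18],[-5,0,0,0,0,0,18],[-5,0,0,0,0,0,18],[-5,0,0,0,0,0,18]]

```text
time: 4.8
tool_pos: [0.5072, 0.1267, 0.2056]
ee_rot: [-3.142, -0.0, 2.591]
wrist_force: [-0.9, 0.9, 0.4]
width: 0.0177
finger_force: 0.3
```

```bash
python3 - <<'E'
from h import *
p=snap("side"); cv2.imwrite("pics/crop2.png",cv2.resize(cv2.cvtColor(p["color"][150:270,200:400],cv2.COLOR_RGB2BGR),None,fx=4,fy=4,interpolation=cv2.INTER_CUBIC))
for q,z in [("short_foot",0),("pad_top",.077),("wedge",0)]:
    for t in models.tip_of(p,q)[:4]:
        print(q,np.round(t["xy"]),round(t["confidence"],2),np.round(ray(p,t["xy"],z),3))
E
```

```text
short_foot [286. 216.] 0.77 [0.614 0.056 0.   ]
pad_top [285. 191.] 0.72 [0.614 0.047 0.077]
wedge [305. 222.] 0.84 [0.56  0.085 0.   ]
wedge [227. 246.] 0.7 [0.751 0.192 0.   ]
wedge [391. 232.] 0.69 [0.328 0.124 0.   ]
wedge [433. 277.] 0.67 [0.249 0.291 0.   ]
```

View pics/crop2.png

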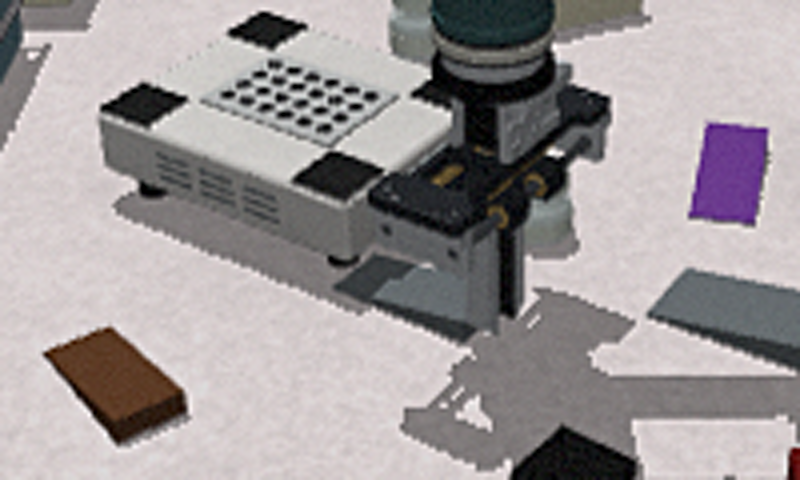

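The picture shows the wedge squared up against the fingers, its thin edge (337–375, 255–287 in the crop) just in front of the foot at (343,260). I push on in small batches and watch the force.

Request:
step_arm:
  commands:
    - [[-4,0,0,0,0,0,18],[-4,0,0,0,0,0,18],[-4,0,0,0,0,0,18],[-4,0,0,0,0,0,18],[-3,0,0,0,0,0,18]]

```text
time: 5.62
tool_pos: [0.5234, 0.1168, 0.2057]
ee_rot: [3.142, 0.0, 2.591]
wrist_force: [-0.1, -0.5, -0.1]
width: 0.0179
finger_force: 0.2
```

Request:
step_arm:
  commands:
    - [[-3,0,0,0,0,0,18],[-3,0,0,0,0,0,18]]

```text
time: 5.88
tool_pos: [0.5284, 0.1137, 0.2057]
ee_rot: [3.142, 0.0, 2.591]
wrist_force: [-0.0, 0.4, -0.4]
width: 0.0179
finger_force: 0.1
```

Request:
step_arm:
  commands:
    - [[-3,0,0,0,0,0,18],[-3,0,0,0,0,0,18]]

```text
time: 6.12
tool_pos: [0.5326, 0.1112, 0.2057]
ee_rot: [-3.141, -0.005, 2.591]
wrist_force: [-7.9, 3.9, 5.2]
width: 0.018
finger_force: 4.3
```

Request:
step_arm:
  commands:
    - [[0,0,0,0,0,0,18],[0,0,0,0,0,0,18]]

```text
time: 6.38
tool_pos: [0.5325, 0.1113, 0.2057]
ee_rot: [-3.141, -0.004, 2.591]
wrist_force: [-4.9, 3.1, 4.5]
width: 0.0179
finger_force: 2.7
```

```bash
python3 - <<'E'
from h import *
o=robot.get_obs(); print(o["time"],o["tool_pos"],o["wrist_force"])
p=snap("side"); cv2.imwrite("pics/crop3.png",cv2.resize(cv2.cvtColor(p["color"][160:250,230:350],cv2.COLOR_RGB2BGR),None,fx=6,fy=6,interpolation=cv2.INTER_CUBIC))
for q,z in [("short_foot",0),("pad_top",.077),("wedge",0),("heater",0)]:
    for t in models.tip_of(p,q)[:1]:
        print(q,np.round(t["xy"]),round(t["confidence"],2),np.round(ray(p,t["xy"],z),3))
E
```

```text
6.375 [0.53249343 0.11127995 0.20570154] [-4.8867568   3.09054038  4.52620938]
short_foot [287. 214.] 0.66 [0.612 0.05  0.   ]
pad_top [285. 192.] 0.45 [0.615 0.054 0.077]
wedge [228. 247.] 0.86 [0.748 0.196 0.   ]
heater [278. 192.] 0.59 [ 0.653 -0.067  0.   ]
```

View pics/crop3.png

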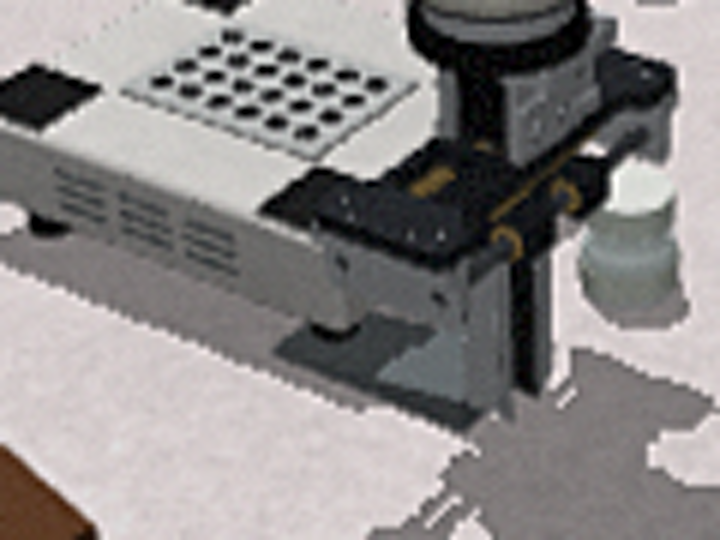

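The wedge is under the foot, with the foot about mid-width on its slope at (335,325) in the crop. The push force has jumped to about 6 N, so it looks jammed. I back off and press the pad to test it.

Request:
step_arm:
  commands:
    - [[5,0,0,0,0,0,18],[8,0,0,0,0,0,18],[8,0,0,0,0,0,5],[0,0,-25,0,0,0,0],[0,0,-35,0,0,0,0],[0,0,-35,0,0,0,0],[-30,0,0,0,0,0,0],[-30,0,0,0,0,0,0],[-30,0,0,0,0,0,0],[-31,-1,0,0,0,0,0],[0,0,10,0,0,0,0],[0,0,6,0,0,0,0],[0,0,0,0,0,0,0]]

```text
time: 8.25
tool_pos: [0.6169, 0.0582, 0.2835]
ee_rot: [-3.14, -0.002, 2.592]
wrist_force: [-0.8, -0.2, 0.2]
width: 0.0004
finger_force: 0.0
```

Request:
step_arm:
  commands:
    - [[0,0,3,0,0,0,0],[0,0,2,0,0,0,0],[0,0,1,0,0,0,0],[0,0,1,0,0,0,0],[0,0,0,0,0,0,0]]

```text
time: 8.88
tool_pos: [0.618, 0.0574, 0.2777]
ee_rot: [3.142, 0.0, 2.591]
wrist_force: [0.5, -1.2, -0.2]
width: 0.0005
finger_force: 0.0
```

Request:
step_arm:
  commands:
    - [[0,0,1,0,0,0,0],[0,0,0,0,0,0,0]]

```text
time: 9.12
tool_pos: [0.618, 0.0574, 0.2766]
ee_rot: [-3.142, -0.0, 2.591]
wrist_force: [0.5, 0.2, -0.1]
width: 0.0005
finger_force: 0.0
```

Request:
step_arm:
  commands:
    - [[0,0,1,0,0,0,0],[0,0,0,0,0,0,0]]

```text
time: 9.38
tool_pos: [0.618, 0.0574, 0.2765]
ee_rot: [3.141, 0.0, 2.591]
wrist_force: [-1.7, 0.1, 4.1]
width: 0.0004
finger_force: 2.0
```

Request:
step_arm:
  commands:
    - [[0,0,1,0,0,0,0],[0,0,0,0,0,0,0],[0,0,0,0,0,0,0]]

```text
time: 9.75
tool_pos: [0.6179, 0.0575, 0.2764]
ee_rot: [3.141, 0.001, 2.591]
wrist_force: [-3.6, -0.2, 7.4]
width: 0.0003
finger_force: 3.7
```

Request:
step_arm:
  commands:
    - [[0,0,0.7,0,0,0,0],[0,0,0,0,0,0,0],[0,0,0,0,0,0,0],[0,0,0,0,0,0,0]]

```text
time: 10.25
tool_pos: [0.6179, 0.0575, 0.2764]
ee_rot: [3.141, 0.001, 2.591]
wrist_force: [-3.9, -0.0, 9.5]
width: 0.0007
finger_force: 4.7
```

```bash
python3 - <<'E'
from h import *
o=robot.get_obs(); print(o["time"],o["tool_pos"],o["wrist_force"])
p=snap("side"); cv2.imwrite("pics/crop4.png",cv2.resize(cv2.cvtColor(p["color"][160:250,230:350],cv2.COLOR_RGB2BGR),None,fx=6,fy=6,interpolation=cv2.INTER_CUBIC))
E
```

```text
10.25 [0.61787176 0.05750012 0.27635437] [-3.90645653 -0.01286787  9.52214761]
```

View pics/crop4.png

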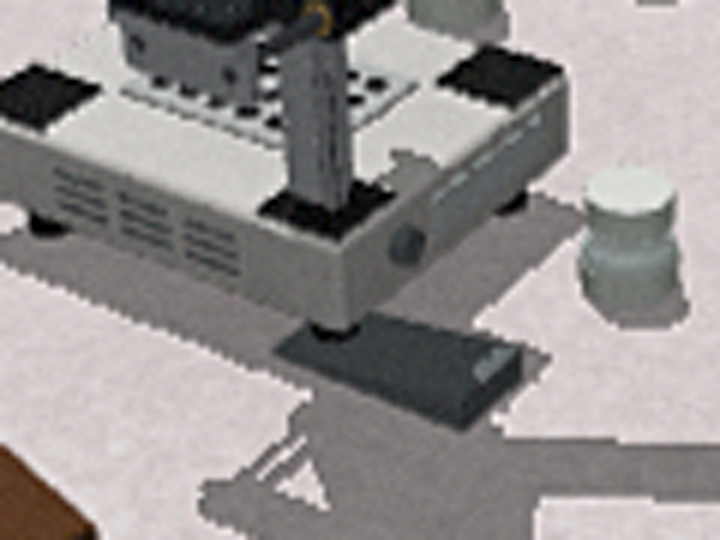

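The wedge bears under the foot. The pad stands at 77.4 mm and didn't give between 4 and 9.5 N, so the heater is level and no longer rocks. I hand in.

```bash
python3 -c "
from bench import robot
print(robot.close_job())"
```

```text
the job is handed in; nothing more can be done
None
```

I pushed the small grey wedge under the short foot until it was snug and handed the job in with a fingertip pressing the corner pad at about 9.5 N; the pad no longer gave under the press, but the hand-in returned no verdict.

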